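# Put the microscope parts away in their trays

## Task

The lesson is over: put the loose microscope parts away. Stand the two eyepieces in the rectangular two-bay tray, one in each bay, stand the two objective lenses in the round tray, one on each side of the bar, and lay the slide box in the oblong single-bay tray, each upright as it stands now and flat on the tray's floor. Set the parts down rather than dropping them, and leave the beaker and the dropper bottle where they stand.

Things in the scene. Friction and masses are not known exactly. Their poses are not given: they have to be found in the camera images.
- eyepiece_a: Microscope eyepiece standing on its eye end: a black round head 34 mm across and 24 mm high below, and on it a bare steel tube 24 mm across reaching to 58 mm above the underside (grip the tube). About 80 g. The two eyepieces are alike. Origin: centre of its underside; z up. 
- eyepiece_b: Microscope eyepiece standing on its eye end: a black round head 34 mm across and 24 mm high below, and on it a bare steel tube 24 mm across reaching to 58 mm above the underside (grip the tube). About 80 g. The two eyepieces are alike. Origin: centre of its underside; z up. 
- objective_a: Microscope objective lens standing on its brass mounting thread (21 mm across, lowest 5 mm): a straight steel barrel 25 mm across from 5 to 44 mm above the underside (grip it), then a cone to a 12 mm nose at 54 mm. About 90 g. The two objectives are alike. Origin: centre of its underside; z up. 
- objective_b: Microscope objective lens standing on its brass mounting thread (21 mm across, lowest 5 mm): a straight steel barrel 25 mm across from 5 to 44 mm above the underside (grip it), then a cone to a 12 mm nose at 54 mm. About 90 g. The two objectives are alike. Origin: centre of its underside; z up. 
- slide_box: White plastic slide mailer box with a paper label on top: 85 mm long (its x axis), 30 mm wide (its y axis), 38 mm high, closed, about 90 g. Origin: centre of its underside; z up. 
- bay_tray: White plastic, grey-floored, rectangular tray with two square bays, for eyepieces. Fixed. Outside 66 mm (its x) by 128 mm (its y), 16 mm high over all; walls and floor 4 mm thick; a 4 mm divider of full height along its x axis through the middle. The bays are 58 mm square inside, centred at y = +31 and -31 mm, x = 0; their floor is 4 mm above the origin. Origin: centre of its underside, on the work surface; z up.
- round_tray: White plastic, grey-floored, round tray split in two halves by a straight bar, for objectives. Fixed. 132 mm outside diameter, rim 14 mm high; wall, floor and bar 4 mm thick; the bar runs along its x axis through the middle, its top 14 mm above the origin. The halves lie towards +y and -y (inner radius 62 mm); a good spot in each is x = 0, y = +31 or -31 mm. Floor 4 mm above the origin. Origin: centre of its underside, on the work surface; z up.
- long_tray: White plastic, grey-floored, single-bay oblong tray, no divider, for the slide box. Fixed. Outside 58 mm (its x) by 116 mm (its y), 12 mm high; walls and floor 4 mm thick, so 50 by 108 mm inside, floor 4 mm above the origin: the slide box goes in with its length along the tray's y axis. Origin: centre of its underside, on the work surface; z up.
- beaker: Small glass beaker, 42 mm across, 60 mm high, empty, loose. A bystander. Origin: centre of its underside; z up. 
- dropper: Amber glass dropper bottle with black cap, 36 mm across, 80 mm high, loose. A bystander. Origin: centre of its underside; z up. 
Not all that is in view belongs to the job. What is shaped like the eyepiece_b but pink is not meant.

How it is judged:
At the end, for the whole second after the job is handed in: One eyepiece stands in each bay of the two-bay tray, one objective in each half of the round tray, and the slide box lies in the oblong tray; each is upright within 0.12 rad with its underside on the tray floor (2 to 8 mm above the work surface), released and at rest ((((x of eyepiece_a in the frame of bay_tray between -0.029 and 0.029 m and y of eyepiece_a in the frame of bay_tray between 0.002 and 0.06 m and z of eyepiece_a in the frame of bay_tray between 0.002 and 0.008 m and angle between eyepiece_a's own z axis and vertical below 0.12 rad) and (x of eyepiece_b in the frame of bay_tray between -0.029 and 0.029 m and y of eyepiece_b in the frame of bay_tray between -0.06 and -0.002 m and z of eyepiece_b in the frame of bay_tray between 0.002 and 0.008 m and angle between eyepiece_b's own z axis and vertical below 0.12 rad)) or ((x of eyepiece_a in the frame of bay_tray between -0.029 and 0.029 m and y of eyepiece_a in the frame of bay_tray between -0.06 and -0.002 m and z of eyepiece_a in the frame of bay_tray between 0.002 and 0.008 m and angle between eyepiece_a's own z axis and vertical below 0.12 rad) and (x of eyepiece_b in the frame of bay_tray between -0.029 and 0.029 m and y of eyepiece_b in the frame of bay_tray between 0.002 and 0.06 m and z of eyepiece_b in the frame of bay_tray between 0.002 and 0.008 m and angle between eyepiece_b's own z axis and vertical below 0.12 rad))) and (((x of objective_a in the frame of round_tray between -0.058 and 0.058 m and y of objective_a in the frame of round_tray between 0.002 and 0.058 m and z of objective_a in the frame of round_tray between 0.002 and 0.008 m and angle between objective_a's own z axis and vertical below 0.12 rad) and (x of objective_b in the frame of round_tray between -0.058 and 0.058 m and y of objective_b in the frame of round_tray between -0.058 and -0.002 m and z of objective_b in the frame of round_tray between 0.002 and 0.008 m and angle between objective_b's own z axis and vertical below 0.12 rad)) or ((x of objective_a in the frame of round_tray between -0.058 and 0.058 m and y of objective_a in the frame of round_tray between -0.058 and -0.002 m and z of objective_a in the frame of round_tray between 0.002 and 0.008 m and angle between objective_a's own z axis and vertical below 0.12 rad) and (x of objective_b in the frame of round_tray between -0.058 and 0.058 m and y of objective_b in the frame of round_tray between 0.002 and 0.058 m and z of objective_b in the frame of round_tray between 0.002 and 0.008 m and angle between objective_b's own z axis and vertical below 0.12 rad))) and x of slide_box in the frame of long_tray between -0.025 and 0.025 m and y of slide_box in the frame of long_tray between -0.054 and 0.054 m and z of slide_box in the frame of long_tray between 0.002 and 0.008 m and angle between slide_box's own z axis and vertical below 0.12 rad and linear speed of each of eyepiece_a, eyepiece_b, objective_a, objective_b, slide_box below 0.02 m/s and angular speed of each of eyepiece_a, eyepiece_b, objective_a, objective_b, slide_box below 0.3 rad/s and contact force between each of eyepiece_a, eyepiece_b, objective_a, objective_b, slide_box and the fingers below 0.05 N); the robot touches nothing.
It fails at once if a part is dropped (falls free faster than 0.7 m/s, that is more than about 25 mm) ((linear speed of eyepiece_a above 0.7 m/s and contact force between eyepiece_a and the fingers below 0.01 N) or (linear speed of eyepiece_b above 0.7 m/s and contact force between eyepiece_b and the fingers below 0.01 N) or (linear speed of objective_a above 0.7 m/s and contact force between objective_a and the fingers below 0.01 N) or (linear speed of objective_b above 0.7 m/s and contact force between objective_b and the fingers below 0.01 N) or (linear speed of slide_box above 0.7 m/s and contact force between slide_box and the fingers below 0.01 N)).
It fails at once if the beaker or the dropper bottle is moved more than 20 mm or tipped over (distance of any of beaker, dropper from where it was at the start of the episode above 0.02 m or angle between any of beaker, dropper's own z axis and vertical above 0.3 rad).
It also fails if it takes over 106 s, if anything falls off the work surface, if the arm or the gripper's body presses on something with over 40 N, if the wrist force passes 120 N, or if a joint passes its speed limit or range.

## Robot

A 6-joint arm with a two-finger parallel gripper is mounted at the origin on the work surface. World frame = base frame: x ahead of the robot, y to its left, z up, the work surface at z = 0. Lengths are in m, angles in rad, forces in N, time in s.
With the tool pointing down it reaches from about 0.3 to 0.875 m from the base axis. Payload 6.4 kg.
Tool frame: the origin (TCP) lies midway between the tips of the shut fingers; the grasp point (between the pads) lies ctrl.grip_depth behind it (ctrl.grip_depth is the distance from the TCP to the grasp point, in m); x points along the fingers, y is the direction in which the jaws open and shut, and the axes are right-handed (so a half turn about x gives the same grasp; the last joint's range is limited). The gripper opens to 85 mm and grips with 20 to 120 N. Pads are 22 mm wide; open, the fingers measure 114 mm over their backs; the gripper's body (76 mm by 85 mm) begins 54 mm behind the grasp point. The pads swing forward as they close: fully open they stand 13 mm farther back than shut.
Start: joints at [-1.484, 0.181, 1.607, -0, 1.354, -0.206], TCP at [0.166, -0.551, 0.231] pointing down, gripper open.
Joint ranges: [-2.99, 2.99], [-0.89, 2.07], [0.3, 2.58], [-1.14, 4.28], [0, 2.63], [-3.12, 3.12]. Speed limits (rad/s): [2.57, 2.57, 3.01, 3.14, 3.14, 3.14].

## Interface

Orientations are given as a unit quaternion [w, x, y, z].
In Python, from bench import ctrl gives the robot as it stands.
- The arm moves only by the tool carry_out, never from a script. Its argument "motion" is one flat list of numbers, 7 for each row, row after row: the turn, a rotation vector about the tool's x, y, z in degrees, then the shift along the tool's x, y, z in m, then the gripper's target within -1 to 1 (shut at 1, half-way at 0, fully open at -1). A call has 1 to 10 rows; each row shifts and turns the pose as measured when the row begins, along the tool's axes as they then stand; what a row does not reach is not made up. A row lasts 1/10 s, in which the tool goes at most 50 mm and 8.59 degrees, less where a joint would pass 70% of its speed; a pose out of reach is approached as far as the arm can. A call with a gripper value outside its range is refused whole. The fingers move at their own pace and stop on an object; the grip force is fixed at half the most. Time passes only in rows, so rows that do not move let the fingers close. It gives the time, the measured TCP pose, the force and the opening at its end, in the units of the state.
- ctrl.get_obs(): the state, without advancing time (a new reading comes with each control period).
- ctrl.camera(name): name is "scene" or "side" or "wrist"; returns the picture (480x640x3 uint8, blue, green, red); there is no depth.
- ctrl.camera_params(name): a dict with "mtx" (3x3 intrinsics, pixels), "pose" (4x4, takes a point from camera to world coordinates); the wrist camera has in their place "hand_eye" (4x4, takes a point from camera to tool coordinates, whose origin is the TCP and whose axes are the tool frame's). Camera axes: x right, y down, z forward; pixel columns grow to the right and rows downward; lengths in m; the calibration is good to about 2 mm. A picture is of the moment at which its call begins: read the wrist's pose just before it. camera_params takes no time and is no camera call.
- ctrl.hand_in(): hands the job in, once; it reports no verdict.
Trained networks look in the newest picture that a camera, given by its name, has taken for a name from the list of things; names that differ only in an ending like _2 or _b are one class to them, and where a whole thing is asked for, a point or a joint stands for the part that bears it (a point fixed in the world has none). Each returns a list of dicts, best first, with "conf" (0 to 1); they miss things now and then, are a little off and sometimes report something else, mostly with a low value. They report only what shows in the picture. A call takes as long as a camera call. They do not tell look-alikes from the thing itself.
- ctrl.boxes_of(camera, thing): "point" ([x, y, z] in m, in the coordinates of the camera as it stood for that picture, good to about 4 mm: the middle of the surface that is visible of it).
- ctrl.trace(camera, thing): "pixels" (480x640 bool, what is visible of it).
- ctrl.landmark_of(camera, thing): "point" ([x, y, z] in m, in the coordinates of the camera as it stood for that picture, good to about 4 mm: a listed point, or the origin of a listed thing).
The state is a dict: "time_s": time; "q": joint angles; "dq": joint speeds; "joint_efforts": joint torques, N m; "eef_pos": TCP position; "eef_rot": TCP orientation; "wrist_force": force on the tool from outside, world axes, zero at the start; "torque": the same for the moment, N m; "opening": opening from 0.0 (shut) to 1.0 (fully open).
Only numpy, scipy, OpenCV 4.12 (cv2) and the standard library are available. Lean on these libraries where they do the work, as an engineer would, in place of code of your own. Each camera call takes 0.05 s, during which the arm holds its last target. There are 200 camera calls.

## Working session

There is one attempt and no reset: what is moved stays moved. The work goes in short steps, Python scripts to look and compute and a tool call to move; the robot and the scene stay as the last step left them, time stands still between calls to the robot, and variables do not carry over. Pictures are saved under pics/ and viewed, about 12 in all and at most 16, crops included, and the job is handed in when it is done.

Besides the shell and the picture viewer there is one more tool, called as name(argument=value, ...) on one line, values as JSON. carry_out: Moves the arm, as the interface text tells. Its arguments: {"type":"object","properties":{"motion":{"type":"array"}},"required":["motion"]}

```bash
ls; mkdir -p pics
cat > h.py <<'E'
import numpy as np, cv2
from bench import ctrl
from scipy.spatial.transform import Rotation as R
def R_of(q): return R.from_quat([q[1],q[2],q[3],q[0]])
def campose(n):
    p=ctrl.camera_params(n)
    if 'pose' in p: return np.array(p['mtx']),np.array(p['pose'])
    o=ctrl.get_obs(); T=np.eye(4); T[:3,:3]=R_of(o['eef_rot']).as_matrix(); T[:3,3]=o['eef_pos']
    return np.array(p['mtx']),T@np.array(p['hand_eye'])
def w(T,p): return (T@np.r_[p,1])[:3]
def pix(K,T,p):
    c=np.linalg.inv(T)@np.r_[p,1]; u=K@c[:3]; return u[:2]/u[2]
def onplane(K,T,uv,z):
    d=T[:3,:3]@np.linalg.inv(K)@np.r_[uv,1]; o=T[:3,3]; return o+d*(z-o[2])/d[2]
E
python3 - <<'E'
from h import *
o=ctrl.get_obs(); print(o['eef_pos'],o['eef_rot'],o['time_s'],ctrl.grip_depth)
for n in ['scene','side']:
    im=ctrl.camera(n); cv2.imwrite(f'pics/{n}0.png',im); K,T=campose(n); print(n,K[0,0],T[:3,3].round(3),T[:3,2].round(2))
    for t in ['eyepiece_a','objective_a','slide_box','bay_tray','round_tray','long_tray','beaker','dropper']:
        for d in ctrl.landmark_of(n,t)[:4]:
            p=w(T,d['point']); print(t,round(d['conf'],2),p.round(3),pix(K,T,p).round())
print(ctrl.get_obs()['time_s'])
E
```

```text
pics
[ 0.16591645 -0.54996715  0.23035837] [ 0.10251713  0.69958021  0.10378414 -0.69950456] 0.0 0.0187
scene 562.2111884531806 [ 1.064 -0.771  0.732] [-0.45  0.66 -0.6 ]
eyepiece_a 0.97 [ 0.604 -0.259  0.002] [267. 340.]
eyepiece_a 0.77 [ 0.554 -0.155 -0.004] [281. 299.]
eyepiece_a 0.65 [ 0.437  0.013 -0.002] [286. 235.]
eyepiece_a 0.62 [ 0.628 -0.188  0.001] [302. 323.]
objective_a 0.63 [ 0.453 -0.115 -0.002] [254. 268.]
objective_a 0.54 [ 0.635  0.183 -0.   ] [402. 228.]
slide_box 0.98 [ 0.434  0.118 -0.003] [312. 213.]
bay_tray 0.84 [ 0.483 -0.326 -0.001] [190. 336.]
round_tray 0.94 [ 0.491  0.33  -0.   ] [379. 181.]
long_tray 0.83 [ 0.657 -0.008 -0.001] [367. 277.]
long_tray 0.5 [0.498 0.329 0.004] [381. 181.]
beaker 0.86 [ 0.659  0.32  -0.001] [438. 204.]
dropper 0.78 [ 0.672 -0.351  0.   ] [264. 395.]
side 569.7965549944288 [0.442 0.911 0.559] [ 0.1  -0.87 -0.48]
eyepiece_a 0.86 [0.437 0.014 0.001] [368. 268.]
eyepiece_a 0.81 [ 0.615 -0.256  0.001] [292. 201.]
eyepiece_a 0.72 [ 0.556 -0.161  0.004] [313. 220.]
eyepiece_a 0.59 [ 0.627 -0.185  0.   ] [282. 215.]
objective_a 0.8 [ 0.638  0.192 -0.001] [240. 321.]
objective_a 0.63 [ 0.449 -0.118 -0.002] [363. 235.]
slide_box 0.72 [ 0.441  0.116 -0.002] [364. 301.]
slide_box 0.48 [0.437 0.016 0.003] [368. 267.]
bay_tray 0.96 [ 0.488 -0.332  0.003] [349. 189.]
round_tray 0.84 [0.5   0.327 0.005] [317. 383.]
long_tray 0.87 [ 0.661 -0.009  0.005] [251. 254.]
beaker 0.9 [ 0.664  0.321 -0.003] [202. 377.]
dropper 0.86 [ 0.671 -0.356  0.005] [275. 182.]
0.9
```

View pics/scene0.png

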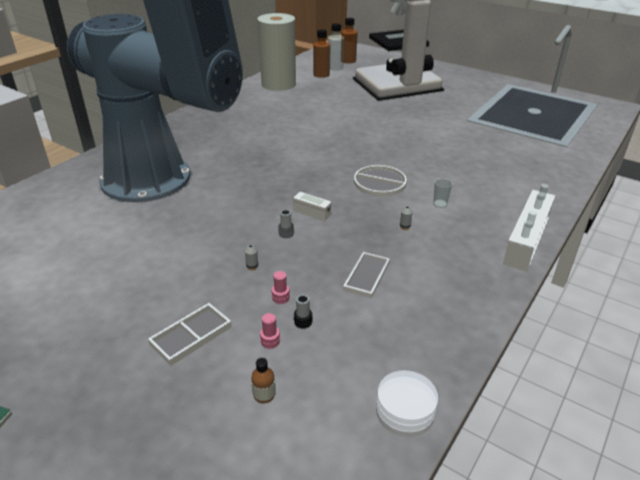

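Run:
```python
import cv2
a=cv2.imread('pics/scene0.png')[220:420,150:430]; cv2.imwrite('pics/crop1.png',cv2.resize(a,None,fx=2.8,fy=2.8,interpolation=cv2.INTER_CUBIC))
```

```text
(no output)
```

View pics/crop1.png

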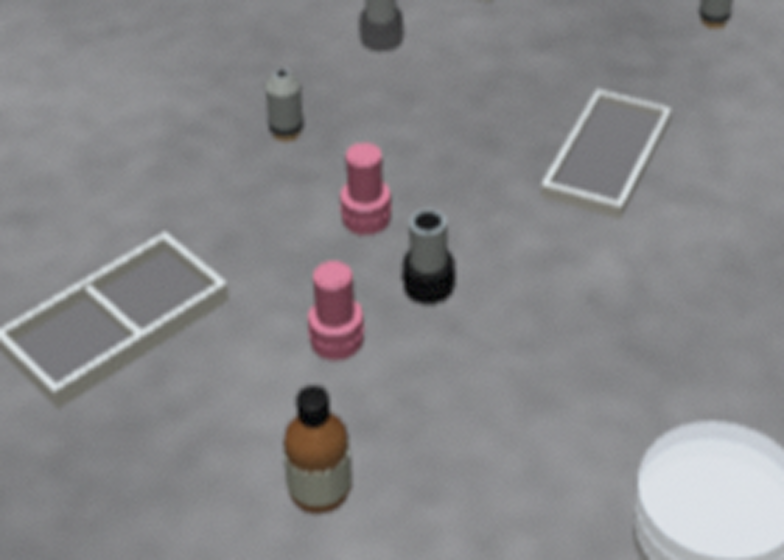

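The scene shows black-headed eyepieces at (303,311) and (286,223). The second looks greyer, so I'll crop it. The pink look-alikes are at (281,287) and (269,330) and are excluded. The objectives are at (251,257) and (406,217). Next I'll fit poses to the traced silhouettes in both cameras.

```bash
cat > fit.py <<'E'
from h import *
from scipy.optimize import minimize
def cyl(*s): # (r,z)
    a=np.linspace(0,2*np.pi,24,endpoint=False)
    return np.vstack([np.c_[r*np.cos(a),r*np.sin(a),0*a+z] for r,z in s])
def box(x,y,z): return np.array([[i*x/2,j*y/2,k*z] for i in(-1,1) for j in(-1,1) for k in(0,1)])
eye=[cyl((.017,0),(.017,.024)),cyl((.012,.024),(.012,.058))]
obj=[cyl((.0105,0),(.0105,.005)),cyl((.0125,.005),(.0125,.044),(.006,.054))]
def render(K,T,parts,p,S=4,c=None):
    m=np.zeros((480*S,640*S),np.uint8)
    Rz=R.from_euler('z',p[2]).as_matrix()
    for P in parts:
        uv=np.array([pix(K,T,Rz@q+[p[0],p[1],0]) for q in P])
        cv2.fillConvexPoly(m,cv2.convexHull(((uv+.5)*S-.5).round().astype(np.int32)),1)
    return m
def fit(parts,p0,masks,yaw=True):
    S=4; M=[(K,T,np.kron(m.astype(np.uint8),np.ones((S,S),np.uint8))) for K,T,m in masks]
    def cost(p):
        q=[p[0],p[1],p[2] if yaw else 0]; c=0
        for K,T,m in M:
            r=render(K,T,parts,q,S); c+=1-(r&m).sum()/max((r|m).sum(),1)
        return c/len(M)
    best=None
    for y in (np.linspace(-np.pi/2,np.pi/2,12,endpoint=False) if yaw else [0]):
        c=cost([p0[0],p0[1],y]); best=min(best or (9,0),(c,y))
    x0=np.r_[p0[:2],best[1]]
    s=minimize(cost,x0,method='Nelder-Mead',options=dict(initial_simplex=[x0,x0+[.006,0,0],x0+[0,.006,0],x0+[0,0,.15]],xatol=2e-4,fatol=1e-4,maxiter=120))
    return s.x,s.fun
E
cat > m.py <<'E'
from fit import *
L=[('eyepiece_a',eye,(.628,-.187),0),('eyepiece_b',eye,(.437,.014),0),('objective_a',obj,(.451,-.117),0),('objective_b',obj,(.637,.187),0),
('slide_box',[box(.085,.03,.038)],(.438,.117),1),('bay_tray',[box(.066,.128,.016)],(.485,-.329),1),('long_tray',[box(.058,.116,.012)],(.659,-.008),1),('round_tray',[cyl((.066,0),(.066,.014))],(.495,.328),0)]
for n,parts,p0,yw in L:
    mk=[];each=[]
    for c in ['scene','side']:
        K,T=campose(c); u=pix(K,T,[*p0,.02 if 'tray' not in n else .005])
        for d in ctrl.trace(c,n):
            ys,xs=np.nonzero(d['pixels']); 
            if len(xs)>20 and np.hypot(xs.mean()-u[0],ys.mean()-u[1])<10:
                mk.append((K,T,d['pixels']));each.append(fit(parts,p0,mk[-1:],yw)); break
    if mk:
        x,f=fit(parts,p0,mk,yw); print(n,len(mk),x.round(4),round(f,3),[ (a.round(3),round(b,2)) for a,b in each])
    else: print(n,'none')
a=cv2.imread('pics/scene0.png')[170:260,220:430]; b=cv2.imread('pics/side0.png')[180:420,200:440]
cv2.imwrite('pics/crop2.png',np.vstack([cv2.resize(a,(720,308)),])); cv2.imwrite('pics/crop3.png',cv2.resize(b,None,fx=2.5,fy=2.5,interpolation=cv2.INTER_CUBIC))
E
time python3 m.py
```

```text
eyepiece_a 2 [ 0.6295 -0.1861  0.0254] 0.102 [(array([ 0.627, -0.184,  0.054]), np.float64(0.09)), (array([ 0.63 , -0.187,  0.04 ]), np.float64(0.07))]
eyepiece_b 2 [0.4375 0.0128 0.0563] 0.096 [(array([0.435, 0.015, 0.045]), np.float64(0.05)), (array([0.438, 0.015, 0.029]), np.float64(0.06))]
objective_a 2 [ 0.4505 -0.1174  0.0446] 0.142 [(array([ 0.449, -0.116,  0.066]), np.float64(0.06)), (array([ 0.452, -0.113, -0.074]), np.float64(0.16))]
objective_b 2 [ 0.6405  0.1872 -0.0276] 0.121 [(array([0.639, 0.188, 0.001]), np.float64(0.12)), (array([ 0.641,  0.188, -0.023]), np.float64(0.07))]
slide_box 2 [0.4357 0.1147 0.0996] 0.083 [(array([0.434, 0.116, 0.103]), np.float64(0.06)), (array([0.438, 0.113, 0.079]), np.float64(0.07))]
bay_tray 2 [ 0.4866 -0.3253 -0.169 ] 0.08 [(array([ 0.484, -0.324, -0.191]), np.float64(0.04)), (array([ 0.488, -0.328, -0.148]), np.float64(0.08))]
long_tray 2 [ 0.6566 -0.0069  0.1941] 0.061 [(array([ 0.656, -0.006,  0.217]), np.float64(0.03)), (array([ 0.659, -0.008,  0.207]), np.float64(0.06))]
round_tray 2 [0.4968 0.3255 0.0544] 0.05 [(array([0.495, 0.327, 0.096]), np.float64(0.07)), (array([0.498, 0.325, 0.011]), np.float64(0.02))]
real	0m52.364s
user	0m37.754s
sys	0m7.805s
```

View pics/crop3.png

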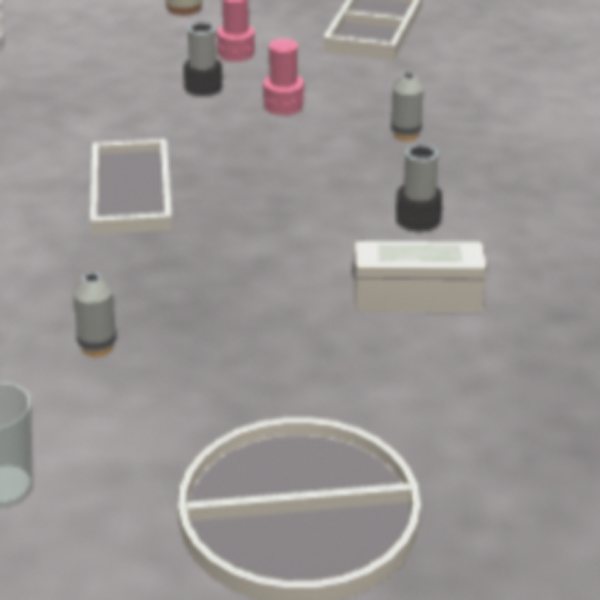

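Both true eyepieces are black-headed in the side view too: (401,65) and (420,190) in the crop. The bar of the round tray runs from (188,505) to (415,490) in the crop. Next I'll compute the bar's yaw and write a helper that gives the remaining distance in tool axes.

```bash
cat > d.py <<'E'
import sys
from h import *
# x y z [jaw deg]: remaining turn about tool x, shift in current tool axes
a=list(map(float,sys.argv[1:])); o=ctrl.get_obs(); Rm=R_of(o['eef_rot'])
M=Rm.as_matrix(); j=np.degrees(np.arctan2(M[1,1],M[0,1]))
print('t',round(o['time_s'],2),'pos',np.round(o['eef_pos'],4),'jaw',round(j,1),'down',M[:,0].round(3),'op',round(o['opening'],3),'q6',round(o['q'][5],2),'F',np.round(o['wrist_force'],1))
t=np.array(a[:3])-o['eef_pos']
if len(a)>3:
    dj=(a[3]-j+90)%180-90; print('turn about x',round(-dj,1)) 
    M=R.from_euler('z',dj,degrees=True).as_matrix()@M
print('shift (final axes)',(M.T@t).round(4))
E
python3 - <<'E'
from h import *
K,T=campose('side'); p=[onplane(K,T,(200+u/2.5,180+v/2.5),.014) for u,v in((188,505),(415,490))]
d=p[0]-p[1]; c=(p[0]+p[1])/2; y=np.arctan2(d[1],d[0]); print(c,np.linalg.norm(d),y)
C=np.array([.4968,.3255]); n=np.array([-np.sin(y),np.cos(y)]); print(C+.031*n,C-.031*n)
E
python3 d.py .6295 -.1861 .15
```

```text
[0.49477991 0.32748594 0.014     ] 0.12430891569992968 0.1938120000622561
[0.49082937 0.35591959] [0.50277063 0.29508041]
t 1.7 pos [ 0.166  -0.5505  0.2313] jaw -73.2 down [ 0. -0. -1.] op 0.995 q6 -0.21 F [ 0.4  0.3 -0.4]
shift (final axes) [ 0.0813 -0.2152 -0.549 ]
```

carry_out(motion=[0,0,0,0.004,-0.018,-0.046,-0.2,0,0,0,0.004,-0.018,-0.046,-0.2,0,0,0,0.004,-0.018,-0.046,-0.2,0,0,0,0.004,-0.018,-0.046,-0.2,0,0,0,0.004,-0.018,-0.046,-0.2,0,0,0,0.004,-0.018,-0.046,-0.2,0,0,0,0.004,-0.018,-0.046,-0.2,0,0,0,0.004,-0.018,-0.046,-0.2,0,0,0,0.004,-0.018,-0.046,-0.2,0,0,0,0.004,-0.018,-0.046,-0.2])

```text
time_s: 2.7
eef_pos: [0.5579, -0.2478, 0.1918]
eef_rot: [0.101, 0.701, 0.096, -0.7]
wrist_force: [-0.3, -1.4, 0.5]
opening: 0.599
```

```bash
python3 d.py .6295 -.1861 .1
```

```text
t 2.7 pos [ 0.5579 -0.2478  0.1918] jaw -74.0 down [ 0.002 -0.008 -1.   ] op 0.599 q6 0.68 F [-0.3 -1.4  0.5]
shift (final axes) [ 0.0914 -0.0403 -0.0859]
```

carry_out(motion=[0,0,0,0.02,-0.016,-0.034,-0.2,0,0,0,0.02,-0.016,-0.034,-0.2,0,0,0,0.01,-0.008,-0.018,-0.2,0,0,0,0,0,0,-0.2])

```text
time_s: 3.1
eef_pos: [0.6369, -0.1777, 0.1396]
eef_rot: [0.104, 0.701, 0.098, -0.698]
wrist_force: [0.2, -0.6, -0.4]
opening: 0.598
```

```bash
python3 d.py .6295 -.1861 .03
cat > wl.py <<'E'
import sys
from h import *
# wrist picture + landmark of thing; overlay of expected x y z
n=sys.argv[1]; f=sys.argv[2]; K,T=campose('wrist'); im=ctrl.camera('wrist')
for d in ctrl.landmark_of('wrist',n)[:3]: print(n,round(d['conf'],2),w(T,d['point']).round(4))
for i in range(3,len(sys.argv),3):
    u=pix(K,T,list(map(float,sys.argv[i:i+3]))); print(u.round()); cv2.drawMarker(im,tuple(int(v) for v in u),(0,255,0),0,14,1)
cv2.imwrite('pics/'+f,im)
E
python3 wl.py eyepiece_a w1.png .6295 -.1861 .058
```

```text
t 3.1 pos [ 0.6369 -0.1777  0.1396] jaw -73.5 down [ 0.005 -0.008 -1.   ] op 0.598 q6 0.84 F [ 0.2 -0.6 -0.4]
shift (final axes) [0.1097 0.005  0.0098]
eyepiece_a 0.97 [ 6.090e-01 -2.594e-01 -5.000e-04]
eyepiece_a 0.95 [ 0.5539 -0.1576  0.0016]
eyepiece_a 0.93 [ 0.6255 -0.1888  0.0047]
[323. 253.]
```

View pics/w1.png

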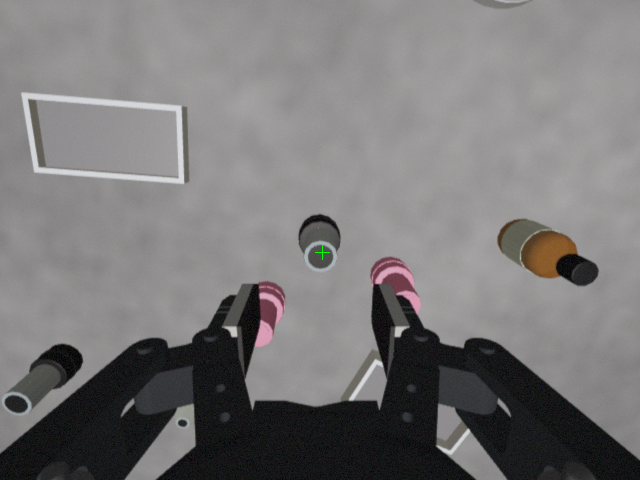

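The tube's ring is at (321,256), against the predicted (323,253). The grasp is clear, so I'll descend.

carry_out(motion=[0,0,0,0.025,0.005,0.01,-0.2,0,0,0,0.035,0,0,-0.2,0,0,0,0.03,0,0,-0.2,0,0,0,0.015,0,0,-0.2,0,0,0,0,0,0,-0.2])

```text
time_s: 3.7
eef_pos: [0.6287, -0.1975, 0.0409]
eef_rot: [0.105, 0.705, 0.092, -0.696]
wrist_force: [0.6, 0.2, 0.3]
opening: 0.599
```

```bash
python3 d.py .6295 -.1861 .03
```

```text
t 3.7 pos [ 0.6287 -0.1975  0.0409] jaw -74.0 down [ 0.015 -0.016 -1.   ] op 0.599 q6 0.82 F [0.6 0.2 0.3]
shift (final axes) [ 0.0107 -0.011  -0.0038]
```

```bash
cat > d.py <<'E'
import sys
from h import *
# x y z [jaw deg]: remaining turn (rotvec, tool axes, deg) and shift in current tool axes
a=list(map(float,sys.argv[1:])); o=ctrl.get_obs(); M=R_of(o['eef_rot']).as_matrix()
j=np.degrees(np.arctan2(M[1,1],M[0,1])); g=a[3] if len(a)>3 else j
g=j+(g-j+90)%180-90; c,s=np.cos(np.radians(g)),np.sin(np.radians(g))
G=np.array([[0,c,-s*-1*-1],[0,s,c],[-1,0,0]]); G[:,2]=np.cross(G[:,0],G[:,1])
t=np.array(a[:3])-o['eef_pos']
print('t',round(o['time_s'],2),'pos',np.round(o['eef_pos'],4),'jaw',round(j,1),'op',round(o['opening'],3),'q6',round(o['q'][5],2),'F',np.round(o['wrist_force'],1))
print('turn',R.from_matrix(M.T@G).as_rotvec(degrees=True).round(1),'shift now',(M.T@t).round(4),'final axes',(G.T@t).round(4))
E
python3 d.py .6295 -.1861 .03 -73.5
```

```text
t 3.7 pos [ 0.6287 -0.1975  0.0409] jaw -74.0 op 0.599 q6 0.82 F [0.6 0.2 0.3]
turn [-0.5 -0.6 -1.1] shift now [ 0.0107 -0.011  -0.0038] final axes [ 0.0109 -0.0107 -0.004 ]
```

carry_out(motion=[-0.5,-0.6,-1.1,0,-0.011,-0.004,-0.2,0,0,0,0.005,0,0,-0.2,0,0,0,0.004,0,0,-0.2])

```text
time_s: 4.0
eef_pos: [0.6319, -0.1875, 0.0365]
eef_rot: [0.102, 0.701, 0.1, -0.699]
wrist_force: [-0.3, -0.2, -0.4]
opening: 0.599
```

```bash
python3 d.py .6295 -.1861 .03 -73.5
```

```text
t 4.0 pos [ 0.6319 -0.1875  0.0365] jaw -73.6 op 0.599 q6 0.82 F [-0.3 -0.2 -0.4]
turn [-0.1 -0.2 -0.2] shift now [ 0.0065 -0.002   0.002 ] final axes [ 0.0065 -0.002   0.0019]
```

Close enough. I'll go down 6 mm, close and lift.

carry_out(motion=[0,0,0,0.007,-0.002,0.002,-0.2,0,0,0,0,0,0,1,0,0,0,0,0,0,1,0,0,0,0,0,0,1,0,0,0,0,0,0,1,0,0,0,0,0,0,1,0,0,0,0,0,0,1])

```text
time_s: 4.7
eef_pos: [0.6304, -0.1859, 0.0304]
eef_rot: [0.103, 0.702, 0.1, -0.698]
wrist_force: [0.5, 1.0, 0.9]
opening: 0.258
```

```bash
python3 d.py .481 -.356 .12 -73.5
```

```text
t 4.7 pos [ 0.6304 -0.1859  0.0304] jaw -73.5 op 0.258 q6 0.82 F [0.5 1.  0.9]
turn [ 0.  -0.3 -0.3] shift now [-0.0899  0.1212  0.1911] final axes [-0.0896  0.1207  0.1916]
```

carry_out(motion=[0,0,0,-0.03,0,0,1,0,0,0,-0.04,0,0,1,0,0,0,-0.025,0.012,0.019,1,0,0,0,0,0.022,0.035,1,0,0,0,0,0.022,0.035,1,0,0,0,0,0.022,0.035,1,0,0,0,0,0.022,0.035,1,0,0,0,0,0.018,0.029,1,0,0,0,0,0,0,1])

```text
time_s: 5.6
eef_pos: [0.4784, -0.3573, 0.1289]
eef_rot: [0.106, 0.701, 0.101, -0.698]
wrist_force: [0.8, 0.4, -1.4]
opening: 0.263
```

```bash
python3 d.py .481 -.356 .06 -73.5
```

```text
t 5.6 pos [ 0.4784 -0.3573  0.1289] jaw -73.2 op 0.263 q6 0.44 F [ 0.8  0.4 -1.4]
turn [ 0.3 -0.2 -0.4] shift now [ 0.0689 -0.001  -0.0026] final axes [ 0.0689 -0.0005 -0.0029]
```

carry_out(motion=[0.3,-0.2,-0.4,0.03,0,-0.002,1,0,0,0,0.03,0,0,1,0,0,0,0.02,0,0,1,0,0,0,0.0,0,0,1])

```text
time_s: 6.0
eef_pos: [0.4815, -0.3583, 0.0483]
eef_rot: [0.101, 0.701, 0.099, -0.699]
wrist_force: [0.3, 1.3, -1.1]
opening: 0.257
```

```bash
python3 d.py .481 -.356 .035 -73.5
```

```text
t 6.0 pos [ 0.4815 -0.3583  0.0483] jaw -73.8 op 0.257 q6 0.45 F [ 0.3  1.3 -1.1]
turn [-0.3 -0.2 -0.2] shift now [ 0.0133 -0.0024 -0.0001] final axes [ 0.0133 -0.0024 -0.0002]
```

carry_out(motion=[-0.3,-0.2,-0.2,0.006,-0.002,0,1,0,0,0,0.005,0,0,1,0,0,0,0.003,0,0,1,0,0,0,0.0,0,0,1])

```text
time_s: 6.4
eef_pos: [0.4831, -0.3563, 0.036]
eef_rot: [0.103, 0.7, 0.102, -0.699]
wrist_force: [-0.4, -0.2, -0.4]
opening: 0.259
```

```bash
python3 d.py .481 -.356 .0345 -73.5
```

```text
t 6.4 pos [ 0.4831 -0.3563  0.036 ] jaw -73.3 op 0.259 q6 0.45 F [-0.4 -0.2 -0.4]
turn [ 0.2 -0.  -0.1] shift now [ 0.0015 -0.0009  0.002 ] final axes [ 0.0015 -0.0009  0.002 ]
```

carry_out(motion=[0,0,0,0.002,0,0,1,0,0,0,0,0,0,1,0,0,0,0,0,0,-0.2,0,0,0,0,0,0,-0.2,0,0,0,0,0,0,-0.2,0,0,0,-0.01,0,0,-0.2,0,0,0,-0.03,0,0,-0.2,0,0,0,-0.04,0,0,-0.2,0,0,0,-0.03,0,0,-0.2])

```text
time_s: 7.3
eef_pos: [0.4812, -0.3544, 0.1459]
eef_rot: [-0.101, -0.699, -0.103, 0.701]
wrist_force: [-0.2, -0.9, -0.4]
opening: 0.597
```

```bash
python3 d.py .4375 .0128 .13 -73.5
```

```text
t 7.3 pos [ 0.4812 -0.3544  0.1459] jaw -73.4 op 0.597 q6 0.45 F [-0.2 -0.9 -0.4]
turn [0.1 0.1 0.2] shift now [ 0.017  -0.3643 -0.0632] final axes [ 0.0159 -0.3645 -0.0624]
```

carry_out(motion=[0,0,0,0,-0.042,-0.007,-0.2,0,0,0,0,-0.048,-0.008,-0.2,0,0,0,0,-0.048,-0.008,-0.2,0,0,0,0,-0.048,-0.008,-0.2,0,0,0,0,-0.048,-0.008,-0.2,0,0,0,0,-0.048,-0.008,-0.2,0,0,0,0,-0.048,-0.008,-0.2,0,0,0,0,-0.034,-0.007,-0.2,0,0,0,0,0,0,-0.2])

```text
time_s: 8.2
eef_pos: [0.4401, 0.0178, 0.1582]
eef_rot: [0.106, 0.706, 0.095, -0.694]
wrist_force: [0.3, -0.3, 0.2]
opening: 0.598
```

```bash
python3 d.py .4375 .0128 .06 -73.5; python3 wl.py eyepiece_a w2.png .4375 .0128 .058
```

```text
t 8.2 pos [0.4401 0.0178 0.1582] jaw -73.7 op 0.598 q6 1.07 F [ 0.3 -0.3  0.2]
turn [-0.2 -0.9 -1. ] shift now [0.0982 0.0023 0.0054] final axes [0.0982 0.0041 0.0039]
eyepiece_a 0.91 [0.4366 0.0113 0.0009]
eyepiece_a 0.77 [ 0.5536 -0.1556  0.0017]
[318. 239.]
```

View pics/w2.png

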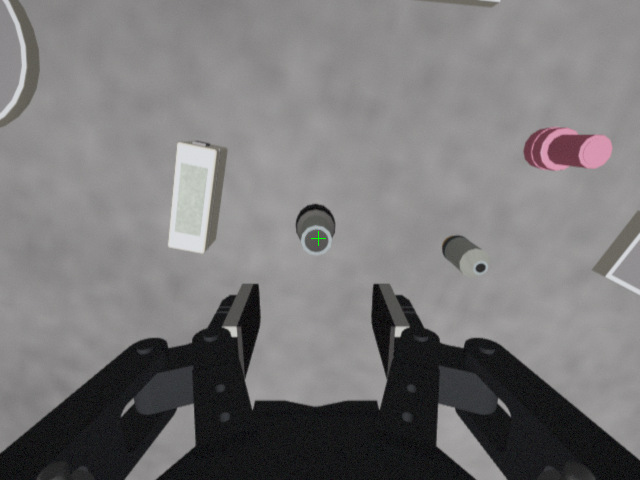

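The marker sits on the ring at (316,240), and the head is black. I'll descend in two steps.

carry_out(motion=[-0.2,-0.9,-1,0.03,0.003,0.005,-0.2,0,0,0,0.04,0,0,-0.2,0,0,0,0.03,0,0,-0.2,0,0,0,0,0,0,-0.2])

```text
time_s: 8.7
eef_pos: [0.4428, 0.0038, 0.0596]
eef_rot: [0.102, 0.703, 0.097, -0.697]
wrist_force: [-0.3, -0.2, -0.8]
opening: 0.604
```

```bash
python3 d.py .4375 .0128 .03 -73.5
```

```text
t 8.7 pos [0.4428 0.0038 0.0596] jaw -73.8 op 0.604 q6 1.03 F [-0.3 -0.2 -0.8]
turn [-0.3 -0.4 -0.5] shift now [ 0.0295 -0.0103  0.0028] final axes [ 0.0296 -0.0101  0.0026]
```

carry_out(motion=[-0.3,-0.4,-0.5,0.004,-0.01,0.003,-0.2,0,0,0,0.012,0,0,-0.2,0,0,0,0.008,0,0,-0.2,0,0,0,0,0,0,-0.2])

```text
time_s: 9.1
eef_pos: [0.44, 0.0104, 0.0375]
eef_rot: [0.101, 0.702, 0.1, -0.698]
wrist_force: [0.1, -0.6, -0.0]
opening: 0.597
```

```bash
python3 d.py .4375 .0128 .03 -73.5
```

```text
t 9.1 pos [0.44   0.0104 0.0375] jaw -73.7 op 0.597 q6 1.04 F [ 0.1 -0.6 -0. ]
turn [-0.2 -0.2 -0.1] shift now [ 0.0075 -0.003   0.0018] final axes [ 0.0075 -0.003   0.0017]
```

carry_out(motion=[-0.2,-0.2,-0.1,0.008,-0.003,0.002,-0.2,0,0,0,0,0,0,1,0,0,0,0,0,0,1,0,0,0,0,0,0,1,0,0,0,0,0,0,1,0,0,0,0,0,0,1,0,0,0,0,0,0,1])

```text
time_s: 9.8
eef_pos: [0.4386, 0.0128, 0.0304]
eef_rot: [0.102, 0.701, 0.101, -0.698]
wrist_force: [-0.3, -0.2, -0.3]
opening: 0.259
```

```bash
python3 d.py .492 -.295 .13 -73.5
```

```text
t 9.8 pos [0.4386 0.0128 0.0304] jaw -73.4 op 0.259 q6 1.04 F [-0.3 -0.2 -0.3]
turn [ 0.1 -0.2 -0.1] shift now [-0.0992  0.3105  0.0363] final axes [-0.0996  0.3103  0.0362]
```

carry_out(motion=[0,0,0,-0.03,0,0,1,0,0,0,-0.04,0,0,1,0,0,0,-0.03,0.02,0.002,1,0,0,0,0,0.042,0.005,1,0,0,0,0,0.048,0.006,1,0,0,0,0,0.048,0.006,1,0,0,0,0,0.048,0.006,1,0,0,0,0,0.048,0.006,1,0,0,0,0,0.046,0.005,1,0,0,0,0,0.0,0.0,1])

```text
time_s: 10.8
eef_pos: [0.4902, -0.2961, 0.1349]
eef_rot: [0.105, 0.701, 0.102, -0.698]
wrist_force: [0.1, 0.7, 0.3]
opening: 0.263
```

```bash
python3 d.py .492 -.295 .06 -73.5
```

```text
t 10.8 pos [ 0.4902 -0.2961  0.1349] jaw -73.2 op 0.263 q6 0.53 F [0.1 0.7 0.3]
turn [ 0.4 -0.2 -0.3] shift now [ 0.0749 -0.0009 -0.0018] final axes [ 0.0749 -0.0006 -0.002 ]
```

carry_out(motion=[0.3,-0.2,-0.3,0.03,0,-0.001,1,0,0,0,0.035,0,0,1,0,0,0,0.02,0,0,1,0,0,0,0.0,0,0,1])

```text
time_s: 11.2
eef_pos: [0.4912, -0.2976, 0.0477]
eef_rot: [0.1, 0.7, 0.1, -0.7]
wrist_force: [-0.2, 0.4, -0.9]
opening: 0.261
```

```bash
python3 d.py .492 -.295 .0345 -73.5
```

```text
t 11.2 pos [ 0.4912 -0.2976  0.0477] jaw -73.7 op 0.261 q6 0.53 F [-0.2  0.4 -0.9]
turn [-0.2 -0.  -0. ] shift now [ 0.0132 -0.0023 -0.0015] final axes [ 0.0132 -0.0023 -0.0015]
```

carry_out(motion=[0,0,0,0.006,-0.002,-0.001,1,0,0,0,0.005,0,0,1,0,0,0,0.003,0,0,1,0,0,0,0.0,0,0,1,0,0,0,0.0015,0,0,1,0,0,0,0.0,0,0,1])

```text
time_s: 11.8
eef_pos: [0.4938, -0.2955, 0.0352]
eef_rot: [0.102, 0.701, 0.099, -0.699]
wrist_force: [0.6, -0.2, 0.4]
opening: 0.263
```

```bash
python3 d.py .492 -.295 .0345 -73.5
```

```text
t 11.8 pos [ 0.4938 -0.2955  0.0352] jaw -73.6 op 0.263 q6 0.54 F [ 0.6 -0.2  0.4]
turn [-0.1 -0.2 -0.3] shift now [ 0.0007 -0.001   0.0016] final axes [ 0.0007 -0.001   0.0016]
```

carry_out(motion=[0,0,0,0.001,0,0,0.1,0,0,0,0,0,0,0.1,0,0,0,0,0,0,0.1,0,0,0,-0.01,0,0,0.1,0,0,0,-0.03,0,0,0.1,0,0,0,-0.04,0,0,0.1,0,0,0,-0.03,0,0,-0.2])

```text
time_s: 12.5
eef_pos: [0.4909, -0.2932, 0.1451]
eef_rot: [-0.1, -0.699, -0.101, 0.701]
wrist_force: [-0.4, -1.0, 0.3]
opening: 0.594
```

```bash
python3 d.py .4505 -.1174 .13 -73.5; python3 wl.py eyepiece_a w3.png .492 -.295 .062 .481 -.356 .062
```

```text
t 12.5 pos [ 0.4909 -0.2932  0.1451] jaw -73.6 op 0.594 q6 0.54 F [-0.4 -1.   0.3]
turn [-0.1  0.1  0.1] shift now [ 0.0155 -0.18   -0.0108] final axes [ 0.0151 -0.1801 -0.0112]
eyepiece_a 0.98 [ 0.4759 -0.361   0.0075]
eyepiece_a 0.95 [ 0.5486 -0.1584  0.0047]
eyepiece_a 0.86 [ 0.494  -0.2992  0.0021]
[318. 238.]
[395. 275.]
```

View pics/w3.png

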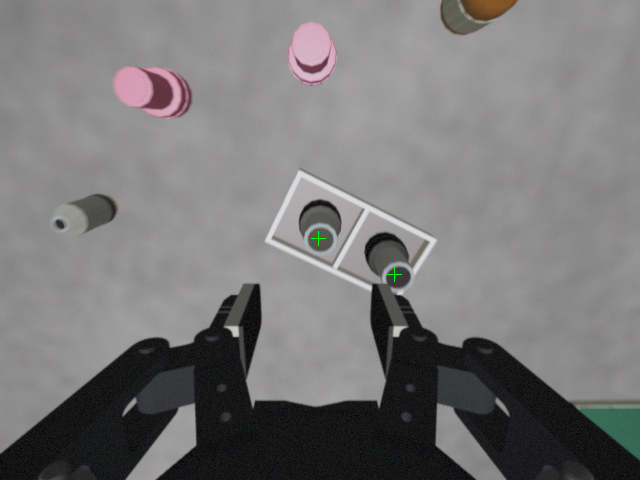

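Both eyepieces stand inside their bays, with tube rings at (319,238) and (397,275). Next is objective_a.

carry_out(motion=[0,0,0,0,-0.04,-0.002,-0.2,0,0,0,0,-0.048,-0.003,-0.2,0,0,0,0,-0.048,-0.003,-0.2,0,0,0,0,-0.04,-0.003,-0.2,0,0,0,0.02,0,0,-0.2,0,0,0,0.03,0,0,-0.2,0,0,0,0,0,0,-0.2])

```text
time_s: 13.3
eef_pos: [0.453, -0.1183, 0.0982]
eef_rot: [0.103, 0.703, 0.097, -0.697]
wrist_force: [0.1, 0.1, -0.0]
opening: 0.599
```

```bash
python3 d.py .4505 -.1174 .018 -73.5; python3 wl.py objective_a w4.png .4505 -.1174 .054
```

```text
t 13.3 pos [ 0.453  -0.1183  0.0982] jaw -73.7 op 0.599 q6 0.78 F [ 0.1  0.1 -0. ]
turn [-0.2 -0.4 -0.5] shift now [ 0.0802 -0.0023  0.0027] final axes [ 0.0802 -0.0016  0.0021]
objective_a 0.91 [ 0.4509 -0.1139  0.0039]
[312. 264.]
```

carry_out(motion=[-0.2,-0.4,-0.5,0.02,-0.004,0.002,-0.2,0,0,0,0.03,-0.001,0,-0.2,0,0,0,0.015,-0.001,0,-0.2,0,0,0,0,0,0,-0.2])

```text
time_s: 13.8
eef_pos: [0.4586, -0.1201, 0.0417]
eef_rot: [0.105, 0.705, 0.096, -0.695]
wrist_force: [1.0, -0.5, -0.3]
opening: 0.598
```

```bash
python3 d.py .4505 -.1165 .018 -73.5
```

```text
t 13.8 pos [ 0.4586 -0.1201  0.0417] jaw -73.7 op 0.598 q6 0.78 F [ 1.  -0.5 -0.3]
turn [-0.2 -0.7 -0.8] shift now [ 0.0235 -0.0061  0.007 ] final axes [ 0.0237 -0.0058  0.0067]
```

carry_out(motion=[-0.2,-0.7,-0.8,0.004,-0.006,0.007,-0.2,0,0,0,0.01,0,0,-0.2,0,0,0,0.007,0,0,-0.2,0,0,0,0,0,0,-0.2])

```text
time_s: 14.2
eef_pos: [0.4527, -0.1186, 0.0233]
eef_rot: [0.102, 0.701, 0.1, -0.698]
wrist_force: [-0.2, 0.6, -0.6]
opening: 0.602
```

```bash
python3 d.py .4505 -.1165 .018 -73.5
```

```text
t 14.2 pos [ 0.4527 -0.1186  0.0233] jaw -73.5 op 0.602 q6 0.77 F [-0.2  0.6 -0.6]
turn [-0.  -0.2 -0.2] shift now [ 0.0053 -0.0027  0.0015] final axes [ 0.0053 -0.0027  0.0015]
```

carry_out(motion=[0,-0.2,-0.2,0.006,-0.003,0.002,-0.2,0,0,0,0,0,0,1,0,0,0,0,0,0,1,0,0,0,0,0,0,1,0,0,0,0,0,0,1,0,0,0,0,0,0,1,0,0,0,0,0,0,1])

```text
time_s: 14.9
eef_pos: [0.4504, -0.1164, 0.0175]
eef_rot: [0.102, 0.7, 0.101, -0.699]
wrist_force: [0.6, 0.4, -0.2]
opening: 0.273
```

```bash
python3 d.py .491 .356 .12 -73.5
```

```text
t 14.9 pos [ 0.4504 -0.1164  0.0175] jaw -73.5 op 0.273 q6 0.77 F [ 0.6  0.4 -0.2]
turn [-0.  -0.1 -0. ] shift now [-0.1026 -0.4413 -0.1731] final axes [-0.1025 -0.4414 -0.1731]
```

carry_out(motion=[0,0,0,-0.03,0,0,1,0,0,0,-0.04,0,0,1,0,0,0,-0.035,-0.02,-0.008,1,0,0,0,0,-0.04,-0.016,1,0,0,0,0,-0.044,-0.0175,1,0,0,0,0,-0.044,-0.0175,1,0,0,0,0,-0.044,-0.0175,1,0,0,0,0,-0.044,-0.0175,1,0,0,0,0,-0.044,-0.0175,1,0,0,0,0,-0.044,-0.0175,1])

```text
time_s: 15.9
eef_pos: [0.4857, 0.2382, 0.1287]
eef_rot: [0.098, 0.703, 0.097, -0.698]
wrist_force: [1.5, 0.1, -0.8]
opening: 0.269
```

```bash
python3 d.py .491 .356 .12 -73.5
```

```text
t 15.9 pos [0.4857 0.2382 0.1287] jaw -74.2 op 0.269 q6 1.53 F [ 1.5  0.1 -0.8]
turn [-0.7 -0.4 -0.1] shift now [ 0.0087 -0.1119 -0.0372] final axes [ 0.0087 -0.1114 -0.0386]
```

carry_out(motion=[-0.7,-0.4,-0.1,0,-0.042,-0.014,1,0,0,0,0,-0.042,-0.014,1,0,0,0,0,-0.024,-0.01,1,0,0,0,0,0,0,1,0,0,0,0.03,0,0,1,0,0,0,0.03,0,0,1,0,0,0,0,0,0,1])

```text
time_s: 16.6
eef_pos: [0.4901, 0.3633, 0.067]
eef_rot: [0.105, 0.7, 0.105, -0.699]
wrist_force: [-0.5, -0.6, -1.1]
opening: 0.272
```

```bash
python3 d.py .491 .356 .022 -73.5; python3 wl.py round_tray w5.png .491 .356 .004 .5028 .295 .004
```

```text
t 16.6 pos [0.4901 0.3633 0.067 ] jaw -72.9 op 0.272 q6 1.72 F [-0.5 -0.6 -1.1]
turn [ 0.6 -0.   0. ] shift now [0.045  0.0072 0.0013] final axes [0.045  0.0072 0.0012]
round_tray 0.98 [0.494  0.3253 0.0034]
[327. 251.]
[421. 261.]
```

View pics/w5.png

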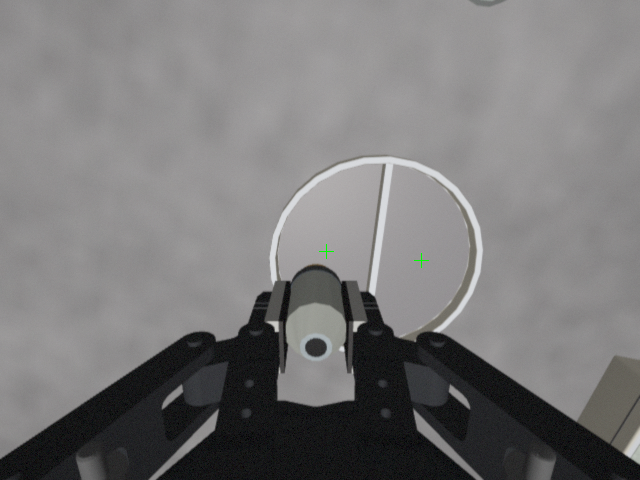

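The bar runs from (389,163) to (372,290), and both target spots fall mid-half. I'll lower the objective.

carry_out(motion=[0.6,0,0,0.012,0.006,0.001,1,0,0,0,0.015,0,0,1,0,0,0,0.008,0,0,1,0,0,0,0,0,0,1])

```text
time_s: 17.1
eef_pos: [0.4973, 0.3578, 0.0379]
eef_rot: [0.099, 0.705, 0.101, -0.695]
wrist_force: [0.0, -0.3, -0.2]
opening: 0.27
```

```bash
python3 d.py .491 .356 .022 -73.5
```

```text
t 17.1 pos [0.4973 0.3578 0.0379] jaw -73.7 op 0.27 q6 1.72 F [ 0.  -0.3 -0.2]
turn [-0.2 -0.8  0.1] shift now [ 0.0158 -0.      0.0067] final axes [ 0.0159 -0.0001  0.0065]
```

carry_out(motion=[-0.2,-0.8,0.1,0.006,0,0.006,1,0,0,0,0.005,0,0,1,0,0,0,0.003,0,0,1,0,0,0,0,0,0,1,0,0,0,0.002,0,0,1,0,0,0,0,0,0,1])

```text
time_s: 17.7
eef_pos: [0.492, 0.3568, 0.0218]
eef_rot: [0.101, 0.7, 0.102, -0.7]
wrist_force: [-0.1, -0.1, -0.2]
opening: 0.276
```

```bash
python3 d.py .491 .356 .0215 -73.5
```

```text
t 17.7 pos [0.492  0.3568 0.0218] jaw -73.5 op 0.276 q6 1.71 F [-0.1 -0.1 -0.2]
turn [ 0. -0.  0.] shift now [0.0003 0.0004 0.0012] final axes [0.0003 0.0004 0.0012]
```

Release and lift, then head for objective_b.

carry_out(motion=[0,0,0,0.0005,0,0,1,0,0,0,0,0,0,0.1,0,0,0,0,0,0,0.1,0,0,0,0,0,0,0.1,0,0,0,-0.01,0,0,0.1,0,0,0,-0.03,0,0,0.1,0,0,0,-0.04,0,0,0.1,0,0,0,-0.02,0,0,-0.2])

```text
time_s: 18.5
eef_pos: [0.4897, 0.3556, 0.1225]
eef_rot: [-0.102, -0.698, -0.101, 0.702]
wrist_force: [0.6, 0.5, -0.3]
opening: 0.589
```

```bash
python3 d.py .6405 .1872 .12 -73.5
```

```text
t 18.5 pos [0.4897 0.3556 0.1225] jaw -73.5 op 0.589 q6 1.71 F [ 0.6  0.5 -0.3]
turn [ 0.   0.4 -0. ] shift now [ 0.002   0.2043 -0.0968] final axes [ 0.0025  0.2043 -0.0968]
```

carry_out(motion=[0,0.4,0,0,0.036,-0.017,-0.2,0,0,0,0,0.043,-0.02,-0.2,0,0,0,0,0.043,-0.02,-0.2,0,0,0,0,0.043,-0.02,-0.2,0,0,0,0,0.036,-0.018,-0.2,0,0,0,0.02,0,0,-0.2,0,0,0,0,0,0,-0.2])

```text
time_s: 19.2
eef_pos: [0.6484, 0.1863, 0.1166]
eef_rot: [0.102, 0.706, 0.104, -0.693]
wrist_force: [-2.1, -0.2, -1.1]
opening: 0.6
```

```bash
python3 d.py .6405 .1872 .018 -73.5; python3 wl.py objective_a w6.png .6405 .1872 .054
```

```text
t 19.2 pos [0.6484 0.1863 0.1166] jaw -73.3 op 0.6 q6 1.38 F [-2.1 -0.2 -1.1]
turn [ 0.2 -1.1 -0.1] shift now [ 0.0985 -0.0032  0.0093] final axes [ 0.0986 -0.0031  0.0074]
objective_a 0.86 [0.49   0.3586 0.0038]
objective_a 0.63 [ 0.6391  0.1874 -0.0041]
[310. 262.]
```

View pics/w6.png

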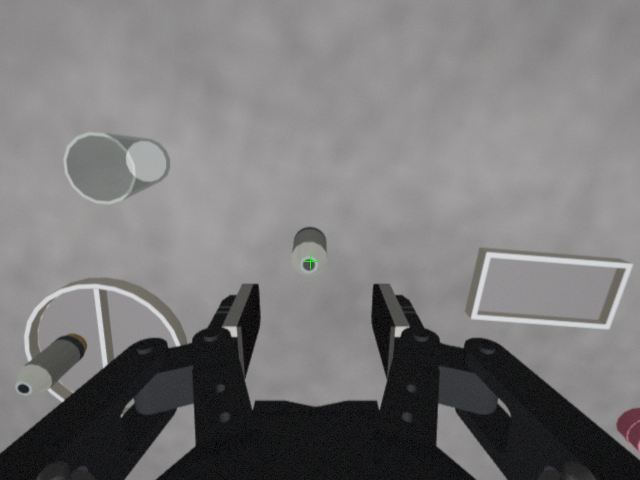

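The marker is on objective_b's nose at (310,262). objective_a stands in the round tray. I'll descend.

carry_out(motion=[0.2,-1.1,-0.1,0.02,-0.004,0.01,-0.2,0,0,0,0.03,0,0.001,-0.2,0,0,0,0.025,0,0.001,-0.2,0,0,0,0,0,0,-0.2])

```text
time_s: 19.7
eef_pos: [0.6356, 0.1926, 0.0443]
eef_rot: [0.104, 0.702, 0.104, -0.697]
wrist_force: [-0.5, 0.0, -0.6]
opening: 0.599
```

```bash
python3 d.py .6405 .1872 .018 -73.5
```

```text
t 19.7 pos [0.6356 0.1926 0.0443] jaw -73.1 op 0.599 q6 1.39 F [-0.5  0.  -0.6]
turn [ 0.4 -0.4 -0. ] shift now [ 0.0264  0.0066 -0.003 ] final axes [ 0.0263  0.0065 -0.0032]
```

carry_out(motion=[0.4,-0.4,0,0.006,0.006,-0.003,-0.2,0,0,0,0.012,0,0,-0.2,0,0,0,0.007,0,0,-0.2,0,0,0,0,0,0,-0.2])

```text
time_s: 20.1
eef_pos: [0.6406, 0.1895, 0.0198]
eef_rot: [0.102, 0.7, 0.102, -0.699]
wrist_force: [0.2, -0.1, -0.2]
opening: 0.603
```

```bash
python3 d.py .6405 .1872 .018 -73.5
```

```text
t 20.1 pos [0.6406 0.1895 0.0198] jaw -73.4 op 0.603 q6 1.39 F [ 0.2 -0.1 -0.2]
turn [ 0.1 -0.  -0. ] shift now [0.0018 0.0022 0.0007] final axes [0.0018 0.0022 0.0007]
```

carry_out(motion=[0,0,0,0.002,0.002,0,-0.2,0,0,0,0,0,0,1,0,0,0,0,0,0,1,0,0,0,0,0,0,1,0,0,0,0,0,0,1,0,0,0,0,0,0,1,0,0,0,0,0,0,1,0,0,0,-0.03,0,0,1,0,0,0,-0.04,0,0,1,0,0,0,-0.03,0,0,1])

```text
time_s: 21.1
eef_pos: [0.637, 0.1867, 0.1147]
eef_rot: [-0.102, -0.696, -0.102, 0.704]
wrist_force: [-0.8, -0.1, -1.2]
opening: 0.271
```

```bash
python3 d.py .5028 .295 .1 -73.5
```

```text
t 21.1 pos [0.637  0.1867 0.1147] jaw -73.4 op 0.271 q6 1.39 F [-0.8 -0.1 -1.2]
turn [0.1 0.6 0.1] shift now [ 0.016  -0.1421  0.0976] final axes [ 0.0147 -0.1419  0.098 ]
```

carry_out(motion=[0.1,0.6,0.1,0,-0.032,0.022,1,0,0,0,0,-0.038,0.026,1,0,0,0,0,-0.038,0.026,1,0,0,0,0,-0.033,0.022,1,0,0,0,0,0,0,1,0,0,0,0.03,0,0,1,0,0,0,0.025,0,0,1,0,0,0,0,0,0,1])

```text
time_s: 21.9
eef_pos: [0.5079, 0.2986, 0.0672]
eef_rot: [0.101, 0.707, 0.101, -0.693]
wrist_force: [-0.8, 0.6, -0.8]
opening: 0.267
```

```bash
python3 d.py .5028 .295 .022 -73.5
```

```text
t 21.9 pos [0.5079 0.2986 0.0672] jaw -73.6 op 0.267 q6 1.62 F [-0.8  0.6 -0.8]
turn [-0.1 -1.1 -0.1] shift now [0.0451 0.0019 0.0068] final axes [0.0452 0.002  0.0059]
```

carry_out(motion=[-0.1,-1.1,-0.1,0.01,0.002,0.006,1,0,0,0,0.015,0,0,1,0,0,0,0.007,0,0,1,0,0,0,0,0,0,1])

```text
time_s: 22.3
eef_pos: [0.5051, 0.294, 0.0349]
eef_rot: [0.101, 0.7, 0.101, -0.7]
wrist_force: [-0.7, 0.1, -1.5]
opening: 0.269
```

```bash
python3 d.py .5028 .295 .022 -73.5
```

```text
t 22.3 pos [0.5051 0.294  0.0349] jaw -73.5 op 0.269 q6 1.61 F [-0.7  0.1 -1.5]
turn [-0. -0. -0.] shift now [ 0.0129 -0.0016  0.0019] final axes [ 0.0129 -0.0016  0.0019]
```

carry_out(motion=[0,0,0,0.006,-0.001,0.002,1,0,0,0,0.004,0,0,1,0,0,0,0.002,0,0,1,0,0,0,0,0,0,1])

```text
time_s: 22.7
eef_pos: [0.5041, 0.2947, 0.0232]
eef_rot: [0.101, 0.701, 0.101, -0.699]
wrist_force: [-0.2, -0.5, -1.0]
opening: 0.275
```

```bash
python3 d.py .5028 .295 .022 -73.5
```

```text
t 22.7 pos [0.5041 0.2947 0.0232] jaw -73.6 op 0.275 q6 1.61 F [-0.2 -0.5 -1. ]
turn [-0.1 -0.2 -0. ] shift now [ 0.0012 -0.0006  0.0011] final axes [ 0.0012 -0.0006  0.0011]
```

carry_out(motion=[0,0,0,0.0015,0,0.001,1,0,0,0,0,0,0,1,0,0,0,0,0,0,0.1,0,0,0,0,0,0,0.1,0,0,0,0,0,0,0.1,0,0,0,-0.01,0,0,0.1,0,0,0,-0.03,0,0,0.1,0,0,0,-0.04,0,0,0.1,0,0,0,-0.02,0,0,-0.4])

```text
time_s: 23.6
eef_pos: [0.5013, 0.2939, 0.1246]
eef_rot: [-0.102, -0.7, -0.101, 0.7]
wrist_force: [-0.3, 0.1, -0.6]
opening: 0.602
```

```bash
python3 d.py .4357 .1147 .11 -84.8
```

```text
t 23.6 pos [0.5013 0.2939 0.1246] jaw -73.5 op 0.602 q6 1.61 F [-0.3  0.1 -0.6]
turn [11.3  0.1 -0. ] shift now [0.0149 0.1533 0.1137] final axes [0.0146 0.1725 0.0816]
```

carry_out(motion=[5.6,0,0,0,0,0,-0.4,5.6,0,0,0,0,0,-0.4,0,0,0,0,0.034,0.016,-0.4,0,0,0,0,0.04,0.019,-0.4,0,0,0,0,0.04,0.019,-0.4,0,0,0,0,0.04,0.019,-0.4,0,0,0,0,0.022,0.01,-0.4,0,0,0,0,0,0,-0.4])

```text
time_s: 24.4
eef_pos: [0.4361, 0.1085, 0.1351]
eef_rot: [0.03, 0.713, 0.032, -0.7]
wrist_force: [-0.2, -0.4, 0.7]
opening: 0.701
```

```bash
python3 d.py .4357 .1147 .06 -84.8; python3 wl.py slide_box w7.png .4357 .1147 .038
python3 - <<'E'
from fit import *
K,T=campose('wrist'); m=max(ctrl.trace('wrist','slide_box'),key=lambda d:d['conf'])
print(fit([box(.085,.03,.038)],(.4357,.1147),[(K,T,m['pixels'])]))
for d in ctrl.trace('wrist','long_tray')[:1]:
    print(d['conf'],d['pixels'].sum(),fit([box(.058,.116,.012)],(.6566,-.0069),[(K,T,d['pixels'])]))
E
```

```text
t 24.4 pos [0.4361 0.1085 0.1351] jaw -85.0 op 0.701 q6 1.46 F [-0.2 -0.4  0.7]
turn [-0.2 -1.   0.1] shift now [ 0.0751 -0.0061  0.0012] final axes [ 0.0751 -0.0062 -0.0002]
slide_box 0.83 [0.434  0.1125 0.0044]
[307. 235.]
(array([0.43530323, 0.11739291, 0.08929906]), np.float64(0.048621315012641775))
```

View pics/w7.png

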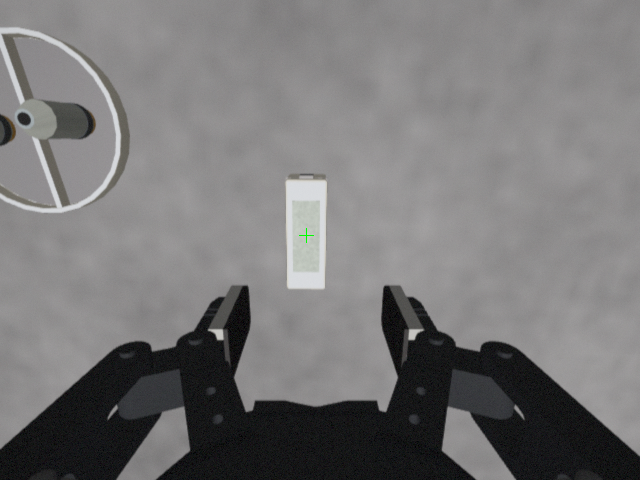

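The box top spans (287..326, 180..290). Its centre (307,235) equals the marker and it lines up with the jaws. I'll descend.

carry_out(motion=[-0.2,-1,0.1,0.02,-0.006,0.001,-0.4,0,0,0,0.03,0,0,-0.4,0,0,0,0.02,0,0,-0.4,0,0,0,0,0,0,-0.4])

```text
time_s: 25.0
eef_pos: [0.4397, 0.1218, 0.0647]
eef_rot: [0.035, 0.708, 0.036, -0.704]
wrist_force: [-0.1, 0.4, -0.5]
opening: 0.698
```

```bash
python3 d.py .4357 .115 .014 -84.8
```

```text
t 25.0 pos [0.4397 0.1218 0.0647] jaw -84.2 op 0.698 q6 1.48 F [-0.1  0.4 -0.5]
turn [ 0.6 -0.3  0.1] shift now [0.0507 0.0064 0.0049] final axes [0.0507 0.0064 0.0046]
```

carry_out(motion=[0.6,-0.3,0.1,0.012,0.006,0.005,-0.4,0,0,0,0.02,0,0,-0.4,0,0,0,0.01,0,0,-0.4,0,0,0,0,0,0,-0.4])

```text
time_s: 25.4
eef_pos: [0.437, 0.1165, 0.0226]
eef_rot: [0.033, 0.707, 0.032, -0.706]
wrist_force: [0.4, -0.5, 0.8]
opening: 0.698
```

```bash
python3 d.py .4357 .115 .014 -84.8
```

```text
t 25.4 pos [0.437  0.1165 0.0226] jaw -84.7 op 0.698 q6 1.48 F [ 0.4 -0.5  0.8]
turn [ 0.1 -0.1 -0.1] shift now [0.0086 0.0013 0.0015] final axes [0.0086 0.0013 0.0015]
```

carry_out(motion=[0,0,0,0.006,0.001,0.001,-0.4,0,0,0,0.003,0,0,-0.4,0,0,0,0,0,0,1,0,0,0,0,0,0,1,0,0,0,0,0,0,1,0,0,0,0,0,0,1,0,0,0,0,0,0,1,0,0,0,0,0,0,1])

```text
time_s: 26.2
eef_pos: [0.4385, 0.1152, 0.0157]
eef_rot: [0.033, 0.709, 0.032, -0.704]
wrist_force: [0.0, -1.0, -0.7]
opening: 0.343
```

```bash
python3 d.py .658 -.007 .1 11.7
```

```text
t 26.2 pos [0.4385 0.1152 0.0157] jaw -84.7 op 0.343 q6 1.47 F [ 0.  -1.  -0.7]
turn [83.6 -0.4  0.2] shift now [-0.0826  0.142  -0.2079] final axes [-0.0843 -0.1902 -0.1642]
```

carry_out(motion=[0,0,0,-0.03,0,0,1,0,0,0,-0.035,0,0,1,0,0,0,-0.015,0,0,1,8,0,0,0,0,0,1,8,0,0,0,0,0,1,8,0,0,0,0,0,1,8,0,0,0,0,0,1,8,0,0,0,0,0,1,8,0,0,0,0,0,1,8,0,0,0,0,0,1])

```text
time_s: 27.2
eef_pos: [0.4361, 0.1153, 0.0981]
eef_rot: [-0.315, 0.635, -0.314, -0.632]
wrist_force: [0.3, -1.2, -0.6]
opening: 0.341
```

```bash
python3 d.py .658 -.007 .1 11.7
```

```text
t 27.2 pos [0.4361 0.1153 0.0981] jaw -142.8 op 0.341 q6 2.49 F [ 0.3 -1.2 -0.6]
turn [25.5 -0.2  0.2] shift now [-0.0008 -0.103  -0.2315] final axes [-0.0019 -0.1925 -0.1648]
```

carry_out(motion=[0,0,0,0,-0.016,-0.036,1,0,0,0,0,-0.019,-0.042,1,0,0,0,0,-0.019,-0.042,1,0,0,0,0,-0.019,-0.042,1,0,0,0,0,-0.019,-0.042,1,0,0,0,0,-0.012,-0.028,1,8,0,0,0,0,0,1,8,0,0,0,0,0,1,8,0,0,0,0,0,1,0,0,0,0,0,0,1])

```text
time_s: 28.2
eef_pos: [0.6637, -0.013, 0.0926]
eef_rot: [0.444, -0.549, 0.445, 0.551]
wrist_force: [-0.7, 0.6, -1.5]
opening: 0.34
```

```bash
python3 d.py .658 -.007 .05 11.7
python3 - <<'E'
from fit import *
K,T=campose('wrist'); im=ctrl.camera('wrist'); Rz=R.from_euler('z',.204).as_matrix()
for c in [(-.025,-.054),(-.025,.054),(.025,.054),(.025,-.054)]:
    cv2.drawMarker(im,tuple(int(v) for v in pix(K,T,Rz@[*c,.012]+[.658,-.007,0])),(0,255,0),0,14,1)
cv2.imwrite('pics/w8.png',im)
E
```

```text
t 28.2 pos [ 0.6637 -0.013   0.0926] jaw -167.9 op 0.34 q6 2.73 F [-0.7  0.6 -1.5]
turn [ 0.4  0.  -0.2] shift now [0.0426 0.0042 0.007 ] final axes [0.0426 0.0044 0.007 ]
```

View pics/w8.png

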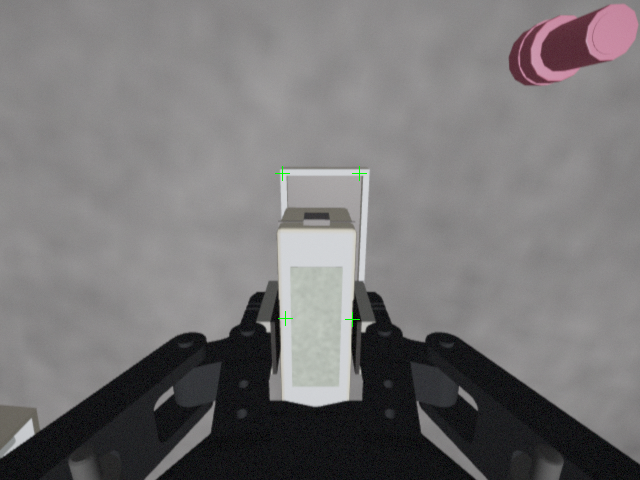

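The tray's inner corners are at (287,176) and (362,176), so the tray lies about 2.5 mm to the right of the markers. I'll aim at (.6555,-.008) and lower the box.

carry_out(motion=[0.4,0,-0.2,0.012,0.007,0.006,1,0,0,0,0.02,0,0,1,0,0,0,0.012,0,0,1,0,0,0,0,0,0,1])

```text
time_s: 28.65
eef_pos: [0.6553, -0.008, 0.0478]
eef_rot: [-0.442, 0.552, -0.441, -0.552]
wrist_force: [-1.0, 0.1, -1.5]
opening: 0.34
```

```bash
python3 d.py .6555 -.008 .0197 11.7
```

```text
t 28.65 pos [ 0.6553 -0.008   0.0478] jaw -167.3 op 0.34 q6 2.73 F [-1.   0.1 -1.5]
turn [1.  0.  0.1] shift now [ 0.0281 -0.0001  0.    ] final axes [ 0.0281 -0.0002  0.    ]
```

carry_out(motion=[1,0,0,0.01,0,0,1,0,0,0,0.01,0,0,1,0,0,0,0.005,0,0,1,0,0,0,0.002,0,0,1,0,0,0,0,0,0,1])

```text
time_s: 29.15
eef_pos: [0.6565, -0.0082, 0.0198]
eef_rot: [-0.447, 0.55, -0.445, -0.548]
wrist_force: [-0.2, -0.7, -0.9]
opening: 0.34
```

```bash
python3 d.py .6555 -.008 .0197 11.7
```

```text
t 29.15 pos [ 0.6565 -0.0082  0.0198] jaw -168.2 op 0.34 q6 2.74 F [-0.2 -0.7 -0.9]
turn [ 0.1 -0.   0.2] shift now [0.0001 0.001  0.0004] final axes [0.0001 0.001  0.0004]
```

carry_out(motion=[0,0,0,0.0005,0,0,1,0,0,0,0,0,0,-0.1,0,0,0,0,0,0,-0.1,0,0,0,0,0,0,-0.1,0,0,0,-0.01,0,0,-0.1,0,0,0,-0.03,0,0,-0.1,0,0,0,-0.04,0,0,-0.1,0,0,0,-0.05,0,0,-0.1,0,0,0,-0.05,0,0,-0.1,0,0,0,0,0,0,-0.1])

```text
time_s: 30.15
eef_pos: [0.6563, -0.0083, 0.2106]
eef_rot: [-0.447, 0.55, -0.445, -0.547]
wrist_force: [1.1, -0.2, 0.7]
opening: 0.548
```

Run:
```python
from h import *
tr={'eyepiece_a':('bay',.4866,-.3253,-.169,.62),'objective_a':('round',.4968,.3255,.194,.6),'slide_box':('long',.6565,-.007,.2,.6)}
ims=[]
for n in ['scene','side']:
    im=ctrl.camera(n); ims.append(im); K,T=campose(n)
    for t,(b,x,y,a,_) in tr.items():
        for d in ctrl.landmark_of(n,t)[:4]:
            p=w(T,d['point']); q=R.from_euler('z',-a).as_matrix()@(p-[x,y,0])
            if np.hypot(*q[:2])<.1: print(n,t,round(d['conf'],2),'in',b,q.round(3))
    for t in ['beaker','dropper']: print(t,[w(T,d['point']).round(3) for d in ctrl.landmark_of(n,t)[:1]])
f=lambda a:cv2.resize(a,(400,400),interpolation=cv2.INTER_CUBIC)
cv2.imwrite('pics/end.png',np.hstack([f(ims[0][160:420,150:450]),f(ims[1][170:430,190:450])]))
o=ctrl.get_obs(); print(o['time_s'],o['eef_pos'])
```

```text
scene eyepiece_a 0.58 in bay [0.002 0.03  0.003]
scene eyepiece_a 0.56 in bay [ 0.    -0.032  0.005]
scene objective_a 0.53 in round [ 0.005  0.032 -0.001]
scene objective_a 0.48 in round [-0.003 -0.035  0.005]
scene slide_box 0.58 in long [ 0.     0.001 -0.   ]
beaker [array([0.664, 0.322, 0.001])]
dropper [array([ 0.671, -0.353, -0.003])]
side eyepiece_a 0.71 in bay [-0.002 -0.03   0.005]
side eyepiece_a 0.53 in bay [0.004 0.029 0.008]
side objective_a 0.93 in round [-0.002  0.032  0.004]
side objective_a 0.57 in round [-0.    -0.029  0.004]
side slide_box 0.89 in long [ 0.001 -0.003  0.004]
beaker [array([0.663, 0.324, 0.002])]
dropper [array([ 0.673, -0.355,  0.006])]
30.75 [ 0.65135995 -0.00752773  0.19926902]
```

View pics/end.png

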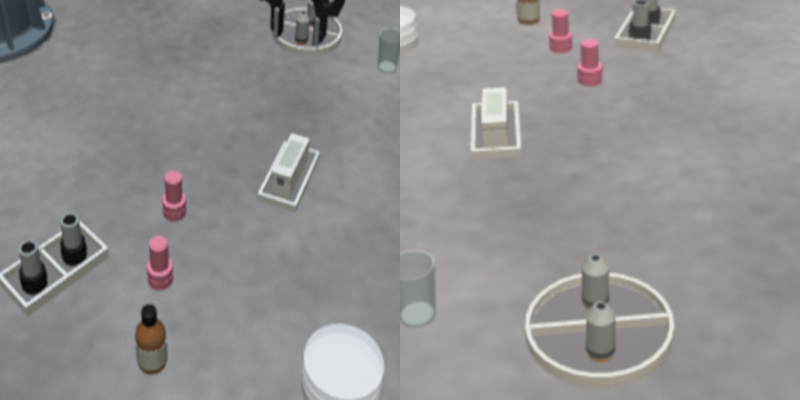

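Left half of the view: the eyepieces stand in the bays at (31,265) and (72,238), and the box lies flat in its tray at (290,165). Right half: the objectives stand on either side of the bar at (596,280) and (601,328). The beaker and dropper bottle haven't moved, so I'll hand in.

```bash
python3 -c "
from bench import ctrl
print(ctrl.hand_in())"
```

```text
the job is handed in; nothing more can be done
None
```

I put all five parts away and handed the job in at about 31 s of the 106 s allowed; the hand-in gives no verdict. The two black eyepieces stand one in each bay, and the two objectives stand one on each side of the bar. The slide box lies lengthwise in the oblong tray. I left the pink look-alikes alone.

- **Placement:** in the last check, both fixed cameras put every part within about 5 mm of its target spot. The underside heights read −1 to 8 mm where about 4 mm was expected, which fits the 4 mm detector noise.
- **Upright and released:** all parts looked upright in the pictures. The gripper was clear at about 0.2 m above the surface. I did not measure tilt or contact force separately.
- **Bystanders:** the beaker and the dropper bottle read within about 5 mm of where they started, again within detector noise.
- **Disagreement:** the oblong tray sat about 2.5 mm off my first estimate in the wrist view, so I corrected for that before setting the box down. No check failed.

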